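Size a bangle on the stepped cone and file it in the tray

TASK

Take the bangle out of the blue dish and slide it level down the sizing cone until it stops, to see which coloured band it fits. Then lay it flat in the compartment of the same colour in the organizer's pull-out tray (do not drop it in), and push the tray fully home. Leave the two bangles on the wooden board and the keys, remote control and nail clipper where they are, and keep the cone standing.

Things in the scene. Friction and masses are not known exactly. Their poses are not given: they have to be found in the camera images.
- bangle_a: one of three look-alike brass bangles: flat ring 12 mm high, wall 4 mm, 50 g; origin at the centre of its underside, z = ring axis. Their bores are 44, 50 and 56 mm (outside 52, 58, 64 mm), unmarked; which is which is not told. Where each starts is shuffled: one lies in the blue dish (the one to size), two on the board
- bangle_b: one of three look-alike brass bangles: flat ring 12 mm high, wall 4 mm, 50 g; origin at the centre of its underside, z = ring axis. Their bores are 44, 50 and 56 mm (outside 52, 58, 64 mm), unmarked; which is which is not told. Where each starts is shuffled: one lies in the blue dish (the one to size), two on the board
- bangle_c: one of three look-alike brass bangles: flat ring 12 mm high, wall 4 mm, 50 g; origin at the centre of its underside, z = ring axis. Their bores are 44, 50 and 56 mm (outside 52, 58, 64 mm), unmarked; which is which is not told. Where each starts is shuffled: one lies in the blue dish (the one to size), two on the board
- dish: dark blue shallow ceramic dish, loose, 0.55 kg, 186 mm across the rim, rim 15 mm high, flat floor 5 mm above the table and about 150 mm across; origin at the centre of its underside. Exactly one bangle lies flat in it at the start, within 8 mm of the centre
- board: dark wooden board 100 x 190 x 5 mm, fixed, origin at the centre of its underside; the two other bangles lie on it and stay there
- cone: bangle sizing cone, loose, 1.3 kg, 106 mm high; origin at the centre of its underside, z up its axis. Steel foot 90 mm across, 10 mm high; aluminium body 64 to 58 mm across up to 50 mm; then three slightly tapered steps, red, green, yellow going up, each with a shoulder below that stops the bangle of that size (about 1 mm play at the side); rounded nose 98 to 106 mm, 25 mm across at the tip
- stop_red (a point): on the cone's axis, 51 mm above its underside: the underside of the 56 mm bore bangle comes to rest here, on the 45 degree shoulder below the red band. The red band is 52.4 to 54 mm across (wider below) and reaches from 1 to 15 mm above this point, so its top 2 to 3 mm show above the bangle
- stop_green (a point): on the cone's axis, 67 mm above its underside: the underside of the 50 mm bore bangle comes to rest here, on the 45 degree shoulder below the green band. The green band is 46.4 to 48 mm across (wider below) and reaches from 1 to 15 mm above this point, so its top 2 to 3 mm show above the bangle
- stop_yellow (a point): on the cone's axis, 83 mm above its underside: the underside of the 44 mm bore bangle comes to rest here, on the 45 degree shoulder below the yellow band. The yellow band is 40.4 to 42 mm across (wider below) and reaches from 1 to 15 mm above this point, so its top 2 to 3 mm show above the bangle
- organizer: white plastic drawer organizer, fixed, 180 mm deep (x), 290 mm wide (y), 56 mm high; origin at the centre of its underside; its open front faces its own -x, towards the robot
- tray (a joint): how far the tray is pulled out of the organizer towards the organizer's -x, in m: 0 fully home, 0.135 fully out (stops at both ends; drags with about 1.2 N). It may start up to 20 mm ajar
- tray_handle (a point): centre of the grey bar handle on the tray's front: bar 100 mm long along the organizer's y, 10 mm thick (x), 12 mm high, centre 33 mm above the table, 23 mm below the organizer's top; 31 mm free between bar and front panel, 80 mm between the two feet at the bar's ends
- bin_yellow (a point): centre of the yellow floor of the tray's +y (left, seen from the robot) compartment, 7 mm above the table, 145 (x) by 88 mm (y) clear; front panel 46 mm above the floor on the -x side, 3 mm dividers 15 mm and tray walls 21 mm above it. x points into the organizer, z up; moves with the tray
- bin_green (a point): centre of the green floor of the tray's middle compartment, 7 mm above the table, 145 (x) by 88 mm (y) clear; front panel 46 mm above the floor on the -x side, 3 mm dividers 15 mm and tray walls 21 mm above it. x points into the organizer, z up; moves with the tray
- bin_red (a point): centre of the red floor of the tray's -y (right, seen from the robot) compartment, 7 mm above the table, 145 (x) by 88 mm (y) clear; front panel 46 mm above the floor on the -x side, 3 mm dividers 15 mm and tray walls 21 mm above it. x points into the organizer, z up; moves with the tray
- keys: bystander: two aluminium keys on a steel ring, lying flat, about 80 mm long and 6 mm high; origin under the ring's centre, the keys stretch from it along its +x
- remote: bystander: grey plastic remote control 150 x 42 x 17 mm, long side along its x; origin at the centre of its underside
- clipper: bystander: steel nail clipper 66 x 12 x 14 mm, long side along its x; origin at the centre of its underside

How it is judged:
By the outcome, as a careful person would: the job done as asked, in the order asked, and still so for the second after the job is handed in, with the robot touching nothing.
It also fails if it takes over 70 s, if anything falls off the work surface, if the arm or the gripper's body presses on something with over 40 N, if the wrist force passes 120 N, or if a joint passes its speed limit or range.

ROBOT

A 6-joint arm with a two-finger parallel gripper is mounted at the origin on the work surface. World frame = base frame: x ahead of the robot, y to its left, z up, the work surface at z = 0. Lengths are in m, angles in rad, forces in N, time in s.
With the tool pointing down it reaches from about 0.25 to 0.725 m from the base axis. Payload 4 kg.
Tool frame: the origin (TCP) lies at the very end of the fingers, on their centre line; the grasp point (between the pads) lies bot.grasp_offset behind it (bot.grasp_offset is the distance from the TCP to the grasp point, in m); z points along the fingers, y is the direction in which the jaws open and shut (so a half turn about z gives the same grasp; the last joint's range is limited). The gripper opens to 85 mm and grips with 20 to 120 N. Pads are 22 mm wide; open, the fingers measure 114 mm over their backs; the gripper's body (76 mm by 85 mm) begins 54 mm behind the grasp point. The pads swing forward as they close: fully open they stand 13 mm farther back than shut.
Start: joints at [1.325, 0.241, 0.005, 1.335, 0, 1.571], TCP at [0.122, 0.485, 0.231] pointing down, gripper open.
Joint ranges: [-2.72, 2.72], [-1.05, 1.87], [-1.09, 1.28], [-1.99, 2.15], [-1.42, 1.44], [-3.14, 3.14]. Speed limits (rad/s): [2.79, 2.79, 3.14, 3.14, 3.14, 3.14].

INTERFACE

Orientations are given as a unit quaternion [x, y, z, w].
In Python, from workcell import bot gives the robot as it stands. The module is installed in compiled form; this text tells all that it offers.
- The arm moves only by the shell command python3 -m jog 'ROWS' [OPENING]. ROWS is JSON, a list that holds one entry, the list of rows, each a list of 6 numbers: the shift along the tool's x, y, z in m, then the turn, a rotation vector about the tool's x, y, z in degrees. In form: [[[dx, dy, dz, wx, wy, wz], ...]]. A call has 1 to 12 rows; each row shifts and turns the pose as measured when the row begins, along the tool's axes as they then stand; what a row does not reach is not made up. A row lasts 1/8 s, in which the tool goes at most 62.5 mm and 10.7 degrees, less where a joint would pass 70% of its speed; a pose out of reach is approached as far as the arm can. A call is refused whole if a number of a shift passes 0.0625 or a number of a turn 10.7, either way. A call with a gripper value outside its range is refused whole. OPENING is the finger opening in m, from 0 to 0.0854, set as the call begins (- or left out, the last holds). The fingers move at their own pace and stop on an object; the grip force is fixed at half the most. Time passes only in rows, so rows that do not move let the fingers close. It gives the time, the measured TCP pose, the force and the opening at its end, in the units of the state.
- bot.get_obs(): the state, without advancing time (a new reading comes with each control period).
- bot.camera(name): name is "side" or "top"; returns a dict with "pixels" (384x512x3 uint8, red, green, blue), "fx", "fy", "cx", "cy" (pixels), "k1" (the pictures are not rectified: a ray, as slopes to the right and down, at radius r is drawn at 1 + k1 r^2 times it, then the intrinsics apply), "rvec" (rotation vector, rad) and "tvec" (3), from world to camera coordinates, as OpenCV has them. Camera axes: x right, y down, z forward; pixel columns grow to the right and rows downward; lengths in m; the calibration is good to about 2 mm. A picture is of the moment at which its call begins. There is no depth.
- bot.job_done(): hands the job in, once; it reports no verdict.
The state is a dict: "clock": time; "joint_pos": joint angles; "joint_vel": joint speeds; "tau": joint torques, N m; "eef_pos": TCP position; "tool_rot": TCP orientation; "ft_force": force on the tool from outside, world axes, zero at the start; "ft_torque": the same for the moment, N m; "grip_width": finger opening in m.
Only numpy, scipy, OpenCV 4.12 (cv2) and the standard library are available. Lean on these libraries where they do the work, as an engineer would, in place of code of your own. Each camera call takes 0.05 s, during which the arm holds its last target. There are 200 camera calls.

## Working session

There is one attempt and no reset: what is moved stays moved. The work goes in short steps, Python scripts to look and compute and a shell command to move; the robot and the scene stay as the last step left them, time stands still between calls to the robot, and variables do not carry over. Pictures are saved under pics/ and viewed, on a budget of 10 in all, crops included, one or two more only if the job needs it, and the job is handed in when it is done.

```bash
mkdir -p pics
cat > h.py <<'E'
import numpy as np, cv2
from scipy.spatial.transform import Rotation as R
from workcell import bot
def cam(n):
    c=bot.camera(n); c['img']=np.asarray(c['pixels'])[:,:,::-1].copy(); return c
def ray(c,u,v):
    xd=np.array([(u-c['cx'])/c['fx'],(v-c['cy'])/c['fy']]); x=xd.copy()
    for _ in range(30): x=xd/(1+c['k1']*(x@x))
    M=R.from_rotvec(np.ravel(c['rvec'])).as_matrix(); t=np.ravel(c['tvec'])
    return -M.T@t, M.T@np.array([x[0],x[1],1.])
def onz(c,u,v,z):
    o,d=ray(c,u,v); return o+d*(z-o[2])/d[2]
def proj(c,P):
    M=R.from_rotvec(np.ravel(c['rvec'])).as_matrix(); p=M@np.asarray(P)+np.ravel(c['tvec'])
    x=p[:2]/p[2]; x=x*(1+c['k1']*(x@x)); return np.array([c['fx']*x[0]+c['cx'],c['fy']*x[1]+c['cy']])
def st():
    s=bot.get_obs(); r=R.from_quat(s['tool_rot']).as_matrix()
    print('t',round(s['clock'],2),'p',np.round(s['eef_pos'],4),'x',np.round(r[:,0],3),'y',np.round(r[:,1],3),'z',np.round(r[:,2],3),'F',np.round(s['ft_force'],1),'w',round(float(s['grip_width']),4),'q',np.round(s['joint_pos'],2))
E
python3 - <<'E'
from h import *
st(); print(bot.grasp_offset)
for n in('top','side'):
    c=cam(n); cv2.imwrite(f'pics/{n}0.png',c['img'])
    o,d=ray(c,c['cx'],c['cy']); print(n,o,d,c['fx'],c['k1'])
E
```

```text
t 0.0 p [0.1215 0.4844 0.2304] x [-0.97   0.243  0.   ] y [ 0.243  0.97  -0.002] z [-0.001 -0.002 -1.   ] F [-1.  -0.2  0.6] w 0.0852 q [1.32 0.24 0.   1.34 0.   1.57]
0.0187
top [ 0.3473637  -0.12008586  1.18601025] [ 0.20606907  0.01269145 -0.97845514] 433.7644884362003 -0.15825770568724265
side [-0.57750727 -0.70511981  0.96252775] [ 0.73023107  0.37537344 -0.57083918] 451.35935448976005 -0.11635170561563742
```

View pics/top0.png

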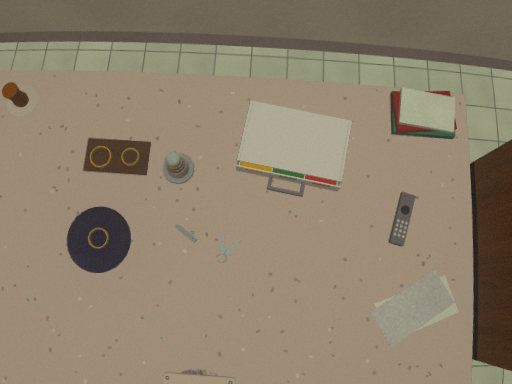

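View pics/side0.png

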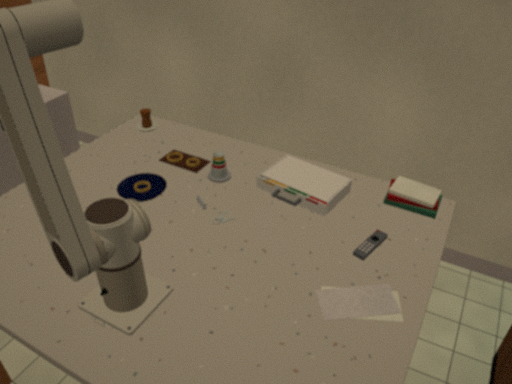

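The top view shows the dish and bangle at (98,238), board (117,157), cone (178,167), clipper (186,233), keys (226,248), organizer (294,142), handle (286,187) and remote (402,219). Next I measure these by masks.

Run:
```python
from h import *
c=cam('top'); im=c['img']; hsv=cv2.cvtColor(im,cv2.COLOR_BGR2HSV)
print('base px',proj(c,[0,0,0]),'tcp',proj(c,[.1215,.4844,.23]))
def comp(m,box,zz,name,amin=15):
    x0,y0,x1,y1=box; k=np.zeros_like(m); k[y0:y1,x0:x1]=m[y0:y1,x0:x1]
    cs,_=cv2.findContours(k,cv2.RETR_EXTERNAL,cv2.CHAIN_APPROX_NONE)
    for q in cs:
        if cv2.contourArea(q)<amin: continue
        W=np.array([onz(c,*p,zz)[:2] for p in q[:,0].astype(float)])
        r=cv2.minAreaRect((W*1000).astype(np.float32))
        print(name,'px',np.round(q[:,0].mean(0),1),'A',cv2.contourArea(q),'rect',np.round(r[0],1),np.round(r[1],1),round(r[2],1))
brass=cv2.inRange(hsv,(15,90,50),(35,255,255))
comp(brass,(60,205,140,275),.017,'dishbangle'); comp(brass,(84,138,150,176),.017,'boardbangle')
comp(cv2.inRange(hsv,(105,90,0),(135,255,110)),(60,200,140,280),.015,'dish')
g=cv2.cvtColor(im,cv2.COLOR_BGR2GRAY)
for n,b in(('handle',(262,176,312,198)),):
    comp(cv2.inRange(g,0,115),b,.039,n)
comp(cv2.inRange(hsv,(0,0,150),(180,60,255)),(230,95,360,190),.056,'orgtop',400)
for n,lo,hi in(('yel',(15,150,100),(30,255,255)),('grn',(45,80,40),(85,255,255)),('red',(0,150,80),(8,255,255))):
    comp(cv2.inRange(hsv,lo,hi),(230,155,360,190),.053,n,8)
big=[cv2.resize(im[y0:y1,x0:x1],(400,300),interpolation=cv2.INTER_CUBIC) for x0,y0,x1,y1 in((60,200,140,260),(145,140,225,200),(235,95,355,185),(80,130,160,190))]
cv2.imwrite('pics/crop1.png',np.vstack([np.hstack(big[:2]),np.hstack(big[2:])]))
```

```text
base px [197.05001151 410.37090129] tcp [-17.074878   357.13238421]
dishbangle px [ 97.8 237.6] A 324.0 rect [439.  306.8] [58.4 57.5] 6.8
boardbangle px [129.8 156.3] A 274.5 rect [674.  243.3] [59.5 55.1] 28.1
boardbangle px [100.2 156.3] A 391.0 rect [670.6 331.7] [71.8 66.1] 59.5
handle px [287.2 184.3] A 554.5 rect [ 613.9 -203. ] [127.5  46.2] 81.5
orgtop px [295.  127.4] A 6994.5 rect [ 769.5 -214. ] [349.3 240. ] 82.0
yel px [255.5 166.1] A 85.0 rect [ 657.5 -115.2] [83.4 10.4] 81.8
grn px [287.8 172.8] A 84.5 rect [ 644.3 -202.2] [85.1 10.6] 81.4
red px [319.8 179.5] A 73.5 rect [ 630.8 -290.2] [82.2  9.8] 81.2
```

View pics/crop1.png

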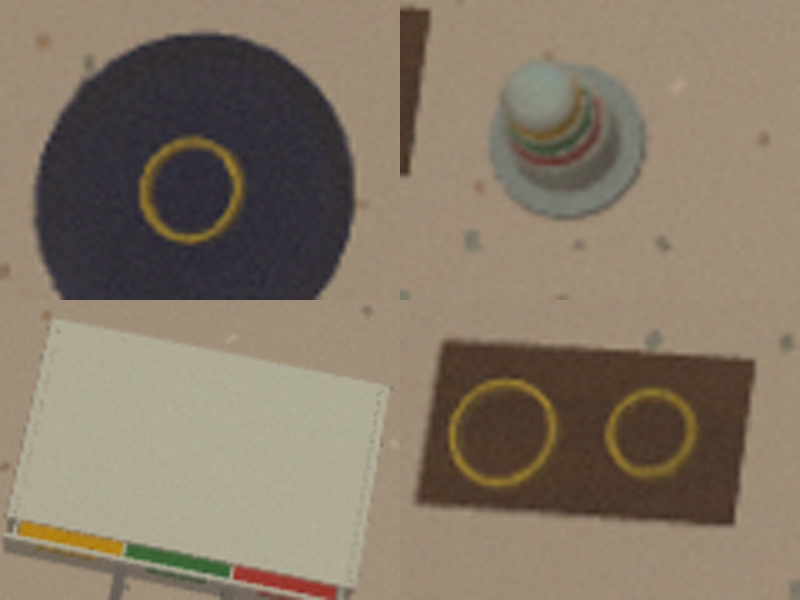

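Run:
```python
from h import *
c=cam('top'); s=cam('side')
a=cv2.resize(c['img'][160:205,255:315],(800,600),interpolation=cv2.INTER_CUBIC)[:, :]
a=cv2.resize(a,(400,300)); b=cv2.resize(s['img'][175:220,255:315],(400,300),interpolation=cv2.INTER_CUBIC)
d=cv2.resize(s['img'][145:190,195:255],(400,300),interpolation=cv2.INTER_CUBIC)
e=cv2.resize(c['img'][145:190,150:210],(400,300),interpolation=cv2.INTER_CUBIC)
cv2.imwrite('pics/crop2.png',np.vstack([np.hstack([a,b]),np.hstack([d,e])]))
print('cone foot',onz(c,178.4,168,.01), 'clipper',onz(c,186,233,.014),'keys',onz(c,226,248,.006))
```

```text
cone foot [0.65052929 0.10236959 0.01      ] clipper [0.46867993 0.06344536 0.014     ] keys [ 0.43577482 -0.04774485  0.006     ]
```

View pics/crop2.png

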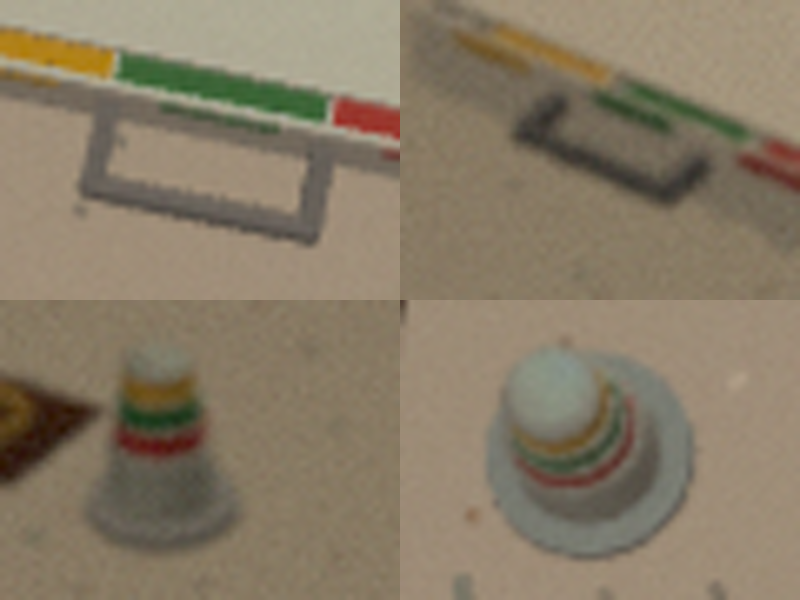

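Run:
```python
from h import *
c=cam('top');s=cam('side'); r=lambda *a:print(a[0],np.round(a[1],4))
L=onz(c,255+82*.15,160+193*.15,.039);Rr=onz(c,255+316*.15,160+243*.15,.039)
r('handle len',np.linalg.norm(L-Rr));r('yaw y-axis',np.degrees(np.arctan2(*(L-Rr)[[0,1]])))
r('handle c top',onz(c,285.15,191.2,.039))
# side: bar outer bottom... mid of bar top face
r('handle c side',onz(s,255+(598-400)*.15,175+165*.15,.036))
for n,u in(('L',(517,132)),('R',(668,200))): r('side '+n,onz(s,255+(u[0]-400)*.15,175+u[1]*.15,.033))
r('nose top',onz(c,173.2,158.3,.1)); r('nose side',onz(s,195+158*.15,145+57*.15,.1))
for p in((255.5,166.1),(287.8,172.8),(319.8,179.5)): r('floor strip',onz(c,*p,.007))
```

```text
handle len 0.097
yaw y-axis 8.8072
handle c top [ 0.596  -0.1984  0.039 ]
handle c side [ 0.5925 -0.2018  0.036 ]
side L [ 0.6019 -0.1498  0.033 ]
side R [ 0.5865 -0.245   0.033 ]
nose top [0.6527 0.1017 0.1   ]
nose side [0.6555 0.1068 0.1   ]
floor strip [ 0.6699 -0.114   0.007 ]
floor strip [ 0.6561 -0.2057  0.007 ]
floor strip [ 0.6424 -0.2965  0.007 ]
```

```bash
python3 -m jog '[[[0,0,0,0,0,10.6],[0,0,0,0,0,10.6],[0,0,0,0,0,10.6],[0,0,0,0,0,10.6],[-0.06,0.001,0,0,0,0],[-0.06,0.001,0,0,0,0],[-0.06,0.001,0,0,0,0],[-0.06,0.001,0,0,0,0],[-0.06,0.001,0,0,0,0],[-0.06,0.001,0,0,0,0],[-0.06,0.001,0,0,0,0]]]' 0.04; python3 -c "
from h import *
st()"
```

```text
clock: 1.72
eef_pos: [0.3606, 0.13, 0.2314]
tool_rot: [0.475, 0.88, 0.003, 0.002]
ft_force: [0.6, 1.1, -0.0]
grip_width: 0.04
t 1.73 p [0.3606 0.13   0.2314] x [-0.549  0.836 -0.001] y [0.836 0.549 0.006] z [ 0.006  0.003 -1.   ] F [ 0.6  1.1 -0. ] w 0.04 q [ 0.35  0.   -0.27  1.29  0.    1.34]
```

```bash
python3 -m jog '[[[0,0,0,0,0,10.5],[0,0,0,0,0,10.5],[0,0,0,0,0,10.5],[0,0,0,0,0,10.5],[-0.041,0.04,0,0,0,0],[-0.041,0.04,0,0,0,0],[-0.041,0.04,0,0,0,0],[-0.041,0.04,0,0,0,0],[-0.041,0.04,0,0,0,0],[-0.041,0.04,0,0,0,0],[-0.041,0.04,0,0,0,0]]]' 0.034; python3 -c "
from h import *
st()
s=bot.get_obs();p=s['eef_pos'];r=R.from_quat(s['tool_rot']).as_matrix()
print(r.T@(np.array([.595,-.199,.02])-p))"
```

```text
clock: 3.1
eef_pos: [0.598, -0.2116, 0.2338]
tool_rot: [0.762, 0.647, 0.006, 0.002]
ft_force: [0.5, 0.9, 0.1]
grip_width: 0.0341
t 3.1 p [ 0.598  -0.2116  0.2338] x [0.162 0.987 0.007] y [ 0.987 -0.162  0.011] z [ 0.012  0.005 -1.   ] F [0.5 0.9 0.1] w 0.0341 q [-0.34  0.51  0.4   1.46  0.01  1.39]
[ 0.01050189 -0.00736361  0.21383586]
```

```bash
python3 -m jog '[[[0.0105,-0.0075,0,0.6,-0.4,-0.6],[0,0,0.05,0,0,0],[0,0,0.05,0,0,0],[0,0,0.05,0,0,0]]]' 0.028
python3 - <<'E'
from h import *
st()
s=bot.get_obs();p=s['eef_pos'];r=R.from_quat(s['tool_rot']).as_matrix()
print(r.T@(np.array([.595,-.199,.02])-p))
c=cam('top');d=cam('side')
print(proj(c,p),proj(d,p))
a=cv2.resize(c['img'][145:205,245:325],(400,300),interpolation=cv2.INTER_CUBIC); b=cv2.resize(d['img'][160:220,250:330],(400,300),interpolation=cv2.INTER_CUBIC)
cv2.imwrite('pics/h3.png',np.hstack([a,b]))
E
```

```text
clock: 3.6
eef_pos: [0.5965, -0.203, 0.0823]
tool_rot: [0.76, 0.65, 0.002, 0.004]
ft_force: [0.1, -0.4, 0.3]
grip_width: 0.0281
t 3.6 p [ 0.5965 -0.203   0.0823] x [ 0.155  0.988 -0.002] y [ 0.988 -0.155  0.009] z [ 0.008 -0.003 -1.   ] F [ 0.1 -0.4  0.3] w 0.0281 q [-0.33  0.58  0.13  1.11 -0.    1.4 ]
[ 0.00385411 -0.00267965  0.06225955]
[288.20753817 187.65102826] [286.21136833 188.36319694]
```

View pics/h3.png

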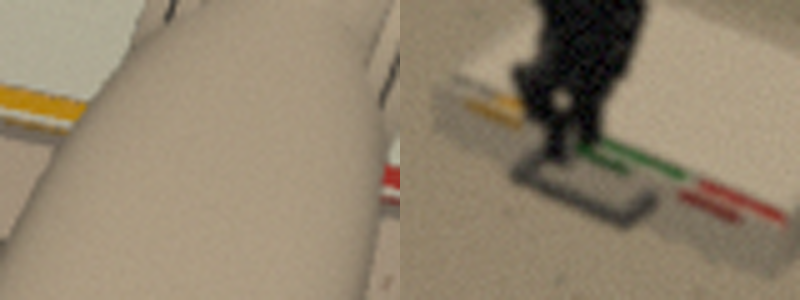

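In the side crop, the fingers hang over the left part of the handle at (560,150) and are still 80 mm up. The numbers agree, so I descend.

```bash
python3 -m jog '[[[0.0038,-0.0025,0.02,0,0.5,0],[0,0,0.02,0,0,0],[0,0,0.02,0,0,0],[0,0,0.003,0,0,0]]]' 0.028; python3 -m jog '[[[0,0,0,0,0,0],[0,0,0,0,0,0],[0,0,0,0,0,0]]]' 0.0; python3 -c "
from h import *
st()"
```

```text
clock: 4.2
eef_pos: [0.5928, -0.1948, 0.0223]
tool_rot: [0.759, 0.651, 0.004, -0.001]
ft_force: [-0.3, 0.0, 0.6]
grip_width: 0.0275
clock: 4.58
eef_pos: [0.5942, -0.1948, 0.0249]
tool_rot: [0.758, 0.652, 0.005, 0.0]
ft_force: [1.1, -0.9, -6.8]
grip_width: 0.0084
t 4.58 p [ 0.5942 -0.1948  0.0249] x [0.151 0.989 0.008] y [ 0.989 -0.151  0.007] z [ 0.008  0.006 -1.   ] F [ 1.1 -0.9 -6.8] w 0.0084 q [-0.32  0.63  0.05  0.98  0.01  1.4 ]
```

```bash
python3 -m jog '[[[0,-0.02,0,0,0,0],[0,-0.025,0,0,0,0],[0,-0.025,0,0,0,0],[0,-0.025,0,0,0,0],[0,-0.01,0,0,0,0],[0,-0.01,0,0,0,0]]]' 0.0; python3 -c "
from h import *
st()"
```

```text
clock: 5.32
eef_pos: [0.4814, -0.178, 0.0248]
tool_rot: [0.758, 0.652, 0.007, 0.003]
ft_force: [1.8, -0.4, -7.6]
grip_width: 0.0084
t 5.33 p [ 0.4814 -0.178   0.0248] x [0.15  0.989 0.007] y [ 0.989 -0.15   0.014] z [ 0.015  0.005 -1.   ] F [ 1.8 -0.4 -7.6] w 0.0084 q [-0.36  0.45 -0.29  0.82  0.01  1.36]
```

```bash
python3 -m jog '[[[0,-0.005,0,0,0,0],[0,-0.004,0,0,0,0],[0,-0.004,0,0,0,0],[0,-0.004,0,0,0,0],[0,-0.004,0,0,0,0]]]' 0.0; python3 -c "
from h import *
st()"
```

```text
clock: 5.95
eef_pos: [0.4759, -0.1772, 0.0249]
tool_rot: [0.757, 0.653, 0.017, 0.013]
ft_force: [9.8, -0.2, -14.6]
grip_width: 0.0082
t 5.95 p [ 0.4759 -0.1772  0.0249] x [0.147 0.989 0.008] y [ 0.988 -0.148  0.042] z [ 0.042  0.002 -0.999] F [  9.8  -0.2 -14.6] w 0.0082 q [-0.37  0.42 -0.33  0.78  0.02  1.35]
```

```bash
python3 -m jog '[[[0,0.002,0,0,0,0],[0,0,0,0,0,0],[0,0,-0.03,1,0,0],[0,0,-0.05,1,0,0],[0,0,-0.05,0.4,0,0]]]' 0.028; python3 -c "
from h import *
st()
s=bot.get_obs();p=s['eef_pos'];r=R.from_quat(s['tool_rot']).as_matrix()
print(r.T@(np.array([.439,.307,.15])-p))"
```

```text
clock: 6.58
eef_pos: [0.4734, -0.1774, 0.157]
tool_rot: [0.757, 0.653, 0.001, -0.006]
ft_force: [0.9, -0.2, -0.4]
grip_width: 0.0281
t 6.58 p [ 0.4734 -0.1774  0.157 ] x [0.148 0.989 0.01 ] y [ 0.989 -0.148 -0.007] z [-0.006  0.011 -1.   ] F [ 0.9 -0.2 -0.4] w 0.0281 q [-0.36  0.3  -0.11  1.17  0.01  1.36]
[ 0.47396504 -0.10543985  0.01235164]
```

```bash
python3 -m jog '[[[0.05,-0.0115,0,-0.4,-0.6,0],[0.053,-0.0117,0,0,0,0],[0.053,-0.0117,0,0,0,0],[0.053,-0.0117,0,0,0,0],[0.053,-0.0117,0,0,0,0],[0.053,-0.0117,0,0,0,0],[0.053,-0.0117,0,0,0,0],[0.053,-0.0117,0,0,0,0],[0.053,-0.0117,0,0,0,0],[0,0,0,0,0,0]]]' 0.085
python3 - <<'E'
from h import *
st()
s=bot.get_obs();p=s['eef_pos'];r=R.from_quat(s['tool_rot']).as_matrix()
print(r.T@(np.array([.439,.307,.005])-p))
c=cam('top'); cv2.imwrite('pics/top4.png',cv2.resize(c['img'][85:215,50:370],(800,325),interpolation=cv2.INTER_CUBIC))
hsv=cv2.cvtColor(c['img'],cv2.COLOR_BGR2HSV)
for n,lo,hi in(('yel',(15,120,80),(30,255,255)),('grn',(45,80,40),(85,255,255)),('red',(0,130,80),(8,255,255))):
    m=cv2.inRange(hsv,lo,hi); m[:,:220]=0; m[:,370:]=0; m[250:]=0; m[:95]=0
    q=max(cv2.findContours(m,cv2.RETR_EXTERNAL,cv2.CHAIN_APPROX_NONE)[0],key=cv2.contourArea)
    W=np.array([onz(c,*a,.007)[:2] for a in q[:,0].astype(float)])*1000
    print(n,cv2.minAreaRect(W.astype(np.float32)))
E
```

```text
clock: 7.82
eef_pos: [0.4472, 0.3201, 0.17]
tool_rot: [0.759, 0.651, 0.01, 0.009]
ft_force: [0.4, -1.3, -0.4]
grip_width: 0.085
t 7.83 p [0.4472 0.3201 0.17  ] x [0.153 0.988 0.003] y [ 0.988 -0.153  0.027] z [ 0.027 -0.001 -1.   ] F [ 0.4 -1.3 -0.4] w 0.085 q [ 0.63  0.35  0.    1.19 -0.02  2.36]
[-0.01466614 -0.01054615  0.16471223]
yel ((605.476806640625, -105.0803451538086), (88.69991302490234, 138.33229064941406), 81.48572540283203)
grn ((591.7452392578125, -195.93267822265625), (88.76990509033203, 138.1304473876953), 81.43079376220703)
red ((578.094970703125, -287.48773193359375), (87.77041625976562, 138.49046325683594), 81.54166412353516)
```

View pics/top4.png

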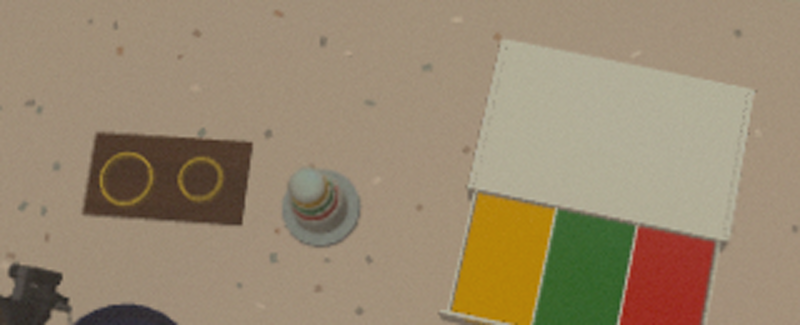

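```bash
python3 -m jog '[[[-0.0145,-0.0105,0,1.5,-0.2,0],[0,0,0.05,0,0,0],[0,0,0.05,0,0,0],[0,0,0.025,0,0,0],[0,0,0,0,0,0]]]' 0.085
python3 - <<'E'
from h import *
st()
s=bot.get_obs();p=s['eef_pos'];r=R.from_quat(s['tool_rot']).as_matrix()
print(r.T@(np.array([.439,.307,.001])-p))
E
```

```text
clock: 8.5
eef_pos: [0.433, 0.2947, 0.0448]
tool_rot: [0.764, 0.646, -0.002, -0.0]
ft_force: [-0.8, -0.1, 0.6]
grip_width: 0.0851
t 8.5 p [0.433  0.2947 0.0448] x [ 0.166  0.986 -0.003] y [ 0.986 -0.166 -0.003] z [-0.004 -0.003 -1.   ] F [-0.8 -0.1  0.6] w 0.0851 q [ 0.6   0.45 -0.22  0.91 -0.    2.34]
[0.01331489 0.004022   0.04371943]
```

```bash
python3 -m jog '[[[0.013,0.004,0,0,0.2,-0.8],[0,0,0,0,0,0],[0,0,0.018,0,0,0],[0,0,0,0,0,0]]]' 0.085
python3 - <<'E'
from h import *
st()
s=bot.get_obs();p=s['eef_pos'];r=R.from_quat(s['tool_rot']).as_matrix()
print(r.T@(np.array([.439,.307,.001])-p))
c=cam('side');a=proj(c,[.439,.307,.01]);print(a,proj(c,p))
u,v=int(a[0]),int(a[1])
cv2.imwrite('pics/side5.png',cv2.resize(c['img'][v-45:v+30,u-50:u+50],(800,600),interpolation=cv2.INTER_CUBIC))
E
```

```text
clock: 9.0
eef_pos: [0.4433, 0.3081, 0.0324]
tool_rot: [0.76, 0.65, 0.004, -0.001]
ft_force: [0.1, -1.0, 0.6]
grip_width: 0.085
t 9.0 p [0.4433 0.3081 0.0324] x [0.154 0.988 0.007] y [ 0.988 -0.154  0.003] z [ 0.004  0.006 -1.   ] F [ 0.1 -1.   0.6] w 0.085 q [ 0.61  0.48 -0.2   0.88  0.    2.33]
[-0.00195676 -0.00415649  0.03137053]
[142.88979105 186.65271233] [142.64520531 181.01416172]
```

View pics/side5.png

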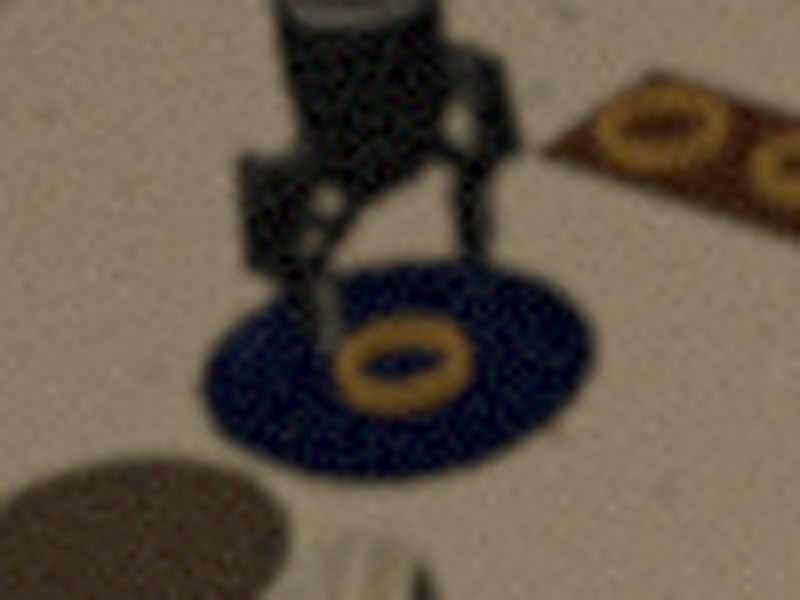

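The fingers straddle the bangle, which is at (402,365) in the crop. I descend and close.

```bash
python3 -m jog '[[[-0.002,-0.004,0.012,0,0,0],[0,0,0.01,0,0,0],[0,0,0.006,0,0,0],[0,0,0,0,0,0]]]' 0.085;  python3 -c "
from h import *
st()"
```

```text
clock: 9.55
eef_pos: [0.4405, 0.3083, 0.0051]
tool_rot: [0.76, 0.65, 0.006, -0.001]
ft_force: [0.4, -0.5, -0.3]
grip_width: 0.0849
t 9.55 p [0.4405 0.3083 0.0051] x [0.154 0.988 0.01 ] y [ 0.988 -0.154  0.007] z [ 0.008  0.009 -1.   ] F [ 0.4 -0.5 -0.3] w 0.0849 q [ 0.61  0.51 -0.24  0.81  0.    2.33]
```

```bash
python3 -m jog '[[[0,-0.001,0.003,0.4,-0.6,0],[0,0,0,0,0,0],[0,0,0,0,0,0]]]' 0.062;  python3 -c "
from h import *
st()"; python3 -m jog '[[[0,0,0,0,0,0],[0,0,0,0,0,0],[0,0,0,0,0,0]]]' 0.04;  python3 -c "
from h import *
st()"
```

```text
clock: 9.93
eef_pos: [0.4398, 0.3087, 0.0021]
tool_rot: [0.76, 0.65, -0.001, 0.0]
ft_force: [0.3, -0.2, -0.1]
grip_width: 0.0625
t 9.93 p [0.4398 0.3087 0.0021] x [ 0.154  0.988 -0.001] y [ 0.988 -0.154 -0.001] z [-0.001 -0.001 -1.   ] F [ 0.3 -0.2 -0.1] w 0.0625 q [ 0.61  0.52 -0.23  0.82 -0.    2.34]
clock: 10.3
eef_pos: [0.44, 0.3089, 0.0035]
tool_rot: [0.76, 0.65, 0.0, 0.0]
ft_force: [-0.0, -0.1, -0.8]
grip_width: 0.0556
t 10.3 p [0.44   0.3089 0.0035] x [ 0.154  0.988 -0.   ] y [ 0.988 -0.154  0.   ] z [ 0. -0. -1.] F [-0.  -0.1 -0.8] w 0.0556 q [ 0.61  0.52 -0.23  0.82 -0.    2.34]
```

```bash
python3 -m jog '[[[0,0,-0.02,0,0,0],[0,0,-0.05,0,0,0],[0,0,-0.05,0,0,0],[0,0,-0.03,0,0,0],[0,0,0,0,0,0]]]' 0.04
python3 - <<'E'
from h import *
st()
s=bot.get_obs();p=s['eef_pos'];r=R.from_quat(s['tool_rot']).as_matrix()
print(r.T@(np.array([.652,.103,.145])-p))
E
```

```text
clock: 10.92
eef_pos: [0.4395, 0.3084, 0.156]
tool_rot: [0.76, 0.65, -0.001, 0.0]
ft_force: [-0.4, -0.1, -0.8]
grip_width: 0.0555
t 10.93 p [0.4395 0.3084 0.156 ] x [ 0.154  0.988 -0.002] y [ 0.988 -0.154 -0.002] z [-0.002 -0.002 -1.   ] F [-0.4 -0.1 -0.8] w 0.0555 q [ 0.61  0.36 -0.03  1.18 -0.    2.34]
[-0.17021482  0.24162683  0.01100525]
```

```bash
python3 -m jog '[[[-0.024,0.034,0,0,0,0],[-0.024,0.034,0,0,0,0],[-0.024,0.034,0,0,0,0],[-0.024,0.034,0,0,0,0],[-0.024,0.034,0,0,0,0],[-0.024,0.034,0,0,0,0],[-0.012,0.017,0,0,0,0],[0,0,0,0,0,0]]]' 0.04
python3 - <<'E'
from h import *
st()
s=bot.get_obs();p=s['eef_pos'];r=R.from_quat(s['tool_rot']).as_matrix()
print(r.T@(np.array([.652,.103,.145])-p))
E
```

```text
clock: 11.92
eef_pos: [0.6334, 0.1135, 0.1386]
tool_rot: [0.759, 0.651, -0.011, -0.005]
ft_force: [-0.1, -0.7, -0.1]
grip_width: 0.0556
t 11.93 p [0.6334 0.1135 0.1386] x [ 0.151  0.988 -0.01 ] y [ 0.988 -0.151 -0.021] z [-0.022 -0.007 -1.   ] F [-0.1 -0.7 -0.1] w 0.0556 q [ 0.18  0.59  0.3   1.3  -0.    1.9 ]
[-0.00758731  0.01985648 -0.00674779]
```

```bash
python3 -m jog '[[[0,0,-0.006,-1.2,0.6,0],[-0.004,0.01,0,0,0,0],[-0.0035,0.0095,0,0,0,0],[0,0,0,0,0,0]]]' 0.04
python3 - <<'E'
from h import *
st()
s=bot.get_obs();p=s['eef_pos'];r=R.from_quat(s['tool_rot']).as_matrix()
print(r.T@(np.array([.652,.103,.145])-p))
c=cam('side');a=proj(c,[.652,.103,.1]);print(a,proj(c,p))
u,v=int(a[0]),int(a[1])
t=cam('top'); hs=cv2.cvtColor(c['img'],cv2.COLOR_BGR2HSV)
m=cv2.inRange(hs,(12,90,50),(35,255,255)); cv2.imwrite('pics/side6.png',np.hstack([cv2.resize(c['img'][v-35:v+25,u-25:u+25],(500,600),interpolation=cv2.INTER_CUBIC),]))
print(u,v)
E
```

```text
clock: 12.42
eef_pos: [0.6503, 0.105, 0.1436]
tool_rot: [0.758, 0.653, -0.0, -0.001]
ft_force: [-1.1, -0.2, -0.2]
grip_width: 0.0558
t 12.43 p [0.6503 0.105  0.1436] x [0.148 0.989 0.   ] y [ 0.989 -0.148 -0.002] z [-0.002  0.001 -1.   ] F [-1.1 -0.2 -0.2] w 0.0558 q [0.16 0.6  0.33 1.3  0.   1.88]
[-0.00174888  0.0020269  -0.0013993 ]
[219.06145093 154.21856986] [217.99009204 144.12307765]
219 154
```

View pics/side6.png

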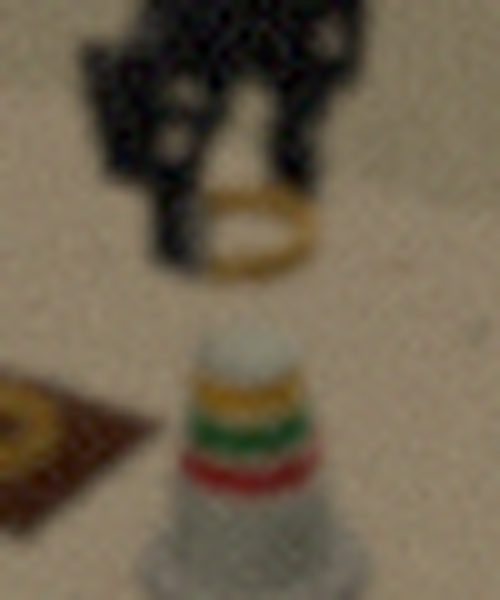

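The ring hangs level at (248,232), laterally centred over the cone axis at about x=250. I check depth by ray.

Run:
```python
from h import *
c=cam('side'); st()
k=lambda x,y:(194+x/10-.05,119+y/10-.05)
print('ring',onz(c,*k(248,232),.151))
# band lower-edge fronts: red/grn/yel mid, and nose dome
print('nose(z.1)',onz(c,*k(249,352),.1))
hs=cv2.cvtColor(c['img'],cv2.COLOR_BGR2HSV)
for n,lo,hi,z in(('red',(0,120,60),(8,255,255),.059),('grn',(45,80,30),(85,255,255),.075),('yel',(15,110,60),(32,255,255),.091),('ring',(15,110,50),(32,255,255),.151)):
    m=cv2.inRange(hs,lo,hi); k=np.zeros_like(m); a,b=(155,172) if n!='ring' else (132,151); k[a:b,205:232]=m[a:b,205:232]
    ys,xs=np.nonzero(k); print(n,xs.min(),xs.max(),(xs.min()+xs.max())/2,ys.min(),ys.max())
```

```text
t 12.57 p [0.6495 0.1052 0.1434] x [0.148 0.989 0.   ] y [ 0.989 -0.148 -0.003] z [-0.003  0.001 -1.   ] F [-1.  -0.3 -0.1] w 0.0553 q [0.16 0.6  0.33 1.3  0.   1.88]
ring [0.6531832 0.1032968 0.151    ]
nose(z.1) [0.65203567 0.10396134 0.1       ]
red 212 224 218.0 165 168
grn 213 223 218.0 161 163
yel 213 223 218.0 156 165
ring 214 225 219.5 137 147
```

```bash
python3 -m jog '[[[-0.0005,0.0015,0.015,-0.1,0,0],[0,0,0.015,0,0,0],[0,0,0.012,0,0,0],[0,0,0.01,0,0,0],[0,0,0,0,0,0]]]' 0.04
python3 - <<'E'
from h import *
st()
c=cam('side')
cv2.imwrite('pics/side7.png',np.hstack([cv2.resize(c['img'][125:185,194:244],(500,600),interpolation=cv2.INTER_CUBIC),]))
E
```

```text
clock: 13.2
eef_pos: [0.6491, 0.1047, 0.0857]
tool_rot: [0.757, 0.653, -0.002, -0.001]
ft_force: [0.2, -0.4, 0.2]
grip_width: 0.0553
t 13.2 p [0.6491 0.1047 0.0857] x [ 0.147  0.989 -0.001] y [ 0.989 -0.147 -0.005] z [-0.005 -0.    -1.   ] F [ 0.2 -0.4  0.2] w 0.0553 q [0.16 0.64 0.24 1.18 0.   1.88]
```

View pics/side7.png

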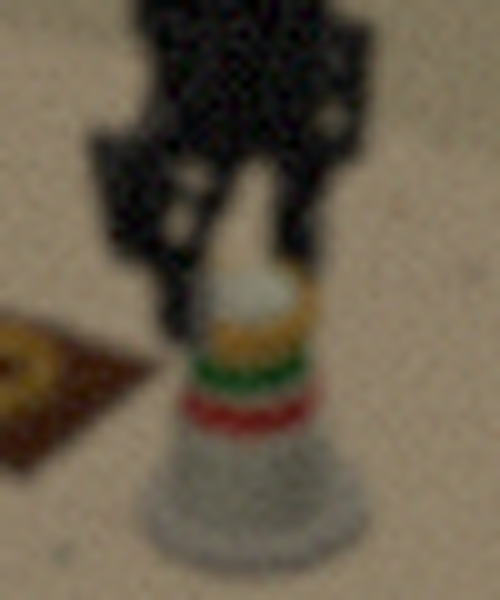

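The nose is inside the ring with no contact force; the ring covers the yellow band and sits just above green. I correct slightly forward and continue slowly.

```bash
python3 -m jog '[[[0,0.002,0,-0.3,0,0],[0,0,0.003,0,0,0],[0,0,0.003,0,0,0]]]' 0.04; python3 -c "
from h import *
st()"; python3 -m jog '[[[0,0,0.003,0,0,0],[0,0,0.003,0,0,0]]]' 0.04; python3 -c "
from h import *
st()"
```

```text
clock: 13.62
eef_pos: [0.6532, 0.1046, 0.0821]
tool_rot: [0.757, 0.653, 0.002, 0.002]
ft_force: [0.4, 0.7, -0.7]
grip_width: 0.0559
t 13.62 p [0.6532 0.1046 0.0821] x [0.147 0.989 0.001] y [ 0.989 -0.147  0.006] z [ 0.006 -0.    -1.   ] F [ 0.4  0.7 -0.7] w 0.0559 q [ 0.16  0.65  0.24  1.16 -0.    1.88]
clock: 13.88
eef_pos: [0.6532, 0.1046, 0.076]
tool_rot: [0.757, 0.653, 0.002, 0.002]
ft_force: [-0.0, 1.4, -0.7]
grip_width: 0.0555
t 13.88 p [0.6532 0.1046 0.076 ] x [0.147 0.989 0.001] y [ 0.989 -0.147  0.006] z [ 0.006 -0.    -1.   ] F [-0.   1.4 -0.7] w 0.0555 q [ 0.16  0.65  0.23  1.14 -0.    1.88]
```

```bash
python3 -m jog '[[[0,-0.0005,0.003,0,0,0],[0,0,0.003,0,0,0]]]' 0.04; python3 -c "
from h import *
st()"; python3 -m jog '[[[0,0,0.0025,0,0,0],[0,0,0.0025,0,0,0]]]' 0.04; python3 -c "
from h import *
st()"
```

```text
clock: 14.12
eef_pos: [0.6527, 0.1047, 0.0694]
tool_rot: [0.757, 0.653, 0.002, 0.002]
ft_force: [0.7, 0.4, -0.2]
grip_width: 0.0556
t 14.12 p [0.6527 0.1047 0.0694] x [0.147 0.989 0.001] y [ 0.989 -0.147  0.006] z [ 0.006 -0.    -1.   ] F [ 0.7  0.4 -0.2] w 0.0556 q [ 0.16  0.65  0.22  1.13 -0.    1.88]
clock: 14.38
eef_pos: [0.6528, 0.1048, 0.0652]
tool_rot: [0.757, 0.653, 0.002, 0.002]
ft_force: [-3.6, 0.6, 13.9]
grip_width: 0.0556
t 14.38 p [0.6528 0.1048 0.0652] x [0.147 0.989 0.001] y [ 0.989 -0.147  0.006] z [ 0.006  0.    -1.   ] F [-3.6  0.6 13.9] w 0.0556 q [ 0.16  0.66  0.21  1.12 -0.    1.88]
```

Contact came at TCP z=0.065 (ring underside about 67 mm), which is the green stop. I release, look, then regrip.

```bash
python3 -m jog '[[[0,0,0,0,0,0],[0,0,0,0,0,0],[0,0,0,0,0,0]]]' 0.072
python3 - <<'E'
from h import *
st()
c=cam('side')
cv2.imwrite('pics/side8.png',np.hstack([cv2.resize(c['img'][125:185,194:244],(500,600),interpolation=cv2.INTER_CUBIC),]))
E
```

```text
clock: 14.75
eef_pos: [0.6531, 0.1048, 0.0654]
tool_rot: [0.757, 0.653, 0.003, 0.002]
ft_force: [0.7, -0.4, -0.2]
grip_width: 0.072
t 14.75 p [0.6531 0.1048 0.0654] x [0.147 0.989 0.001] y [ 0.989 -0.147  0.007] z [ 0.007  0.    -1.   ] F [ 0.7 -0.4 -0.2] w 0.072 q [ 0.16  0.66  0.21  1.12 -0.    1.88]
```

View pics/side8.png

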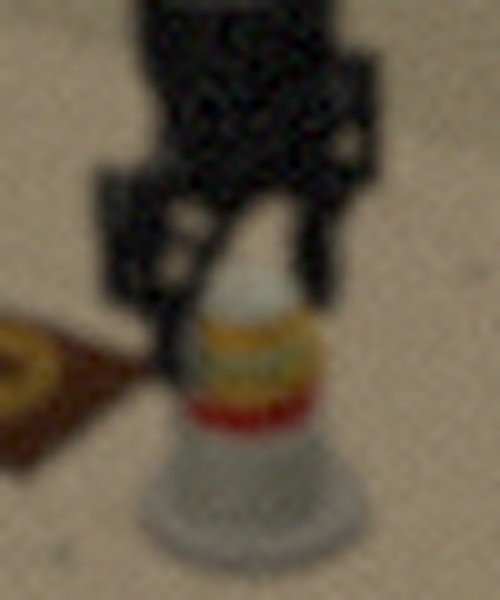

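The bangle sits level at (255,360), hiding green with red free below and yellow free above: green fit confirmed. I regrip and lift.

```bash
python3 -m jog '[[[0,0,0,0.4,0,0],[0,0,0,0,0,0],[0,0,0,0,0,0],[0,0,0,0,0,0]]]' 0.04; python3 -m jog '[[[0,0,-0.005,0,0,0],[0,0,-0.01,0,0,0],[0,0,-0.02,0,0,0],[0,0,-0.03,0,0,0],[0,0,-0.03,0,0,0],[0,0,0,0,0,0]]]' 0.04
python3 - <<'E'
from h import *
st()
s=bot.get_obs();p=s['eef_pos'];r=R.from_quat(s['tool_rot']).as_matrix()
print(r.T@(np.array([.587,-.195,.12])-p))
E
```

```text
clock: 15.3
eef_pos: [0.6528, 0.1049, 0.0663]
tool_rot: [0.757, 0.653, 0.0, -0.001]
ft_force: [-1.4, 0.7, 1.8]
grip_width: 0.0555
clock: 16.05
eef_pos: [0.6535, 0.1047, 0.1651]
tool_rot: [0.757, 0.653, 0.001, -0.0]
ft_force: [0.5, -0.2, -0.8]
grip_width: 0.0557
t 16.05 p [0.6535 0.1047 0.1651] x [0.147 0.989 0.001] y [ 0.989 -0.147  0.   ] z [ 0.     0.001 -1.   ] F [ 0.5 -0.2 -0.8] w 0.0557 q [0.16 0.6  0.38 1.35 0.   1.88]
[-0.30624154 -0.02170708  0.04469294]
```

```bash
python3 -m jog '[[[-0.04,-0.003,0,0,0,0],[-0.043,-0.003,0,0,0,0],[-0.043,-0.003,0,0,0,0],[-0.043,-0.003,0,0,0,0],[-0.043,-0.003,0,0,0,0],[-0.043,-0.003,0,0,0,0],[-0.04,-0.003,0,0,0,0],[0,0,0,0,0,0]]]' 0.04
python3 - <<'E'
from h import *
st()
s=bot.get_obs();p=s['eef_pos'];r=R.from_quat(s['tool_rot']).as_matrix()
print(r.T@(np.array([.587,-.195,.02])-p))
c=cam('top')
for q in((290,171),(270,166)): print('roof',onz(c,*q,.056))
E
```

```text
clock: 17.05
eef_pos: [0.5844, -0.1911, 0.1556]
tool_rot: [0.756, 0.654, -0.003, -0.004]
ft_force: [1.0, 0.9, 0.2]
grip_width: 0.0553
t 17.05 p [ 0.5844 -0.1911  0.1556] x [0.144 0.99  0.001] y [ 0.989 -0.144 -0.01 ] z [-0.01   0.003 -1.   ] F [1.  0.9 0.2] w 0.0553 q [-0.32  0.52  0.21  1.28 -0.    1.4 ]
[-0.00369426  0.00449693  0.1355456 ]
roof [ 0.64867322 -0.20787353  0.056     ]
roof [ 0.6592208  -0.15332628  0.056     ]
```

```bash
python3 -m jog '[[[-0.0035,0.001,0.03,-0.6,0,0.4],[0,0,0.04,0,0,0],[0,0,0.03,0,0,0],[0,0,0,0,0,0]]]' 0.04
python3 - <<'E'
from h import *
st()
E
python3 - <<'E'
from h import *
c=cam('side'); cv2.imwrite('pics/side9.png',cv2.resize(c['img'][135:210,250:350],(800,600),interpolation=cv2.INTER_CUBIC))
E
```

```text
clock: 17.6
eef_pos: [0.5857, -0.1879, 0.0517]
tool_rot: [0.756, 0.654, 0.001, -0.002]
ft_force: [-0.5, 0.2, -0.6]
grip_width: 0.0558
t 17.6 p [ 0.5857 -0.1879  0.0517] x [0.144 0.99  0.004] y [ 0.99  -0.144 -0.   ] z [ 0.     0.004 -1.   ] F [-0.5  0.2 -0.6] w 0.0558 q [-0.31  0.59  0.05  1.03  0.    1.4 ]
```

View pics/side9.png

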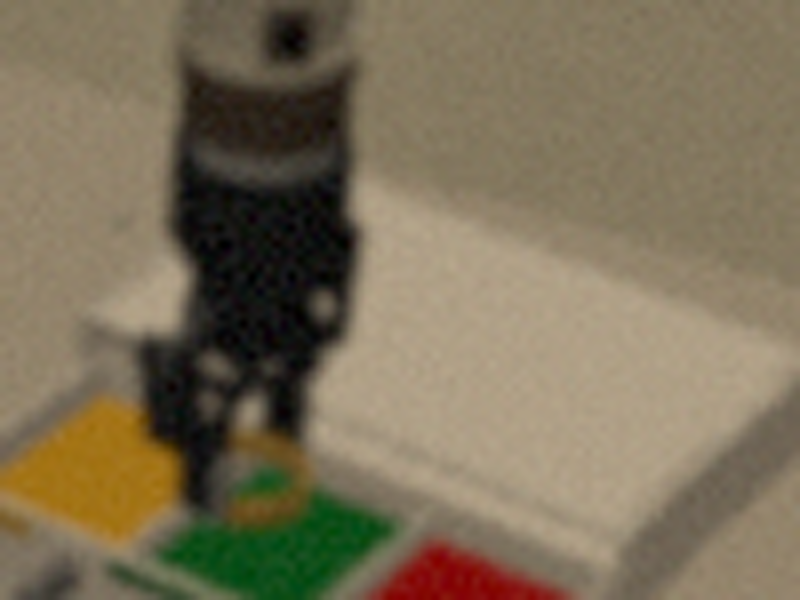

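The ring is over the green compartment at (265,480). I shift 7 mm to its centre line and lower.

```bash
python3 -m jog '[[[-0.0065,0,0,0,-0.2,0],[0,0,0.015,0,0,0],[0,0,0.012,0,0,0],[0,0,0.006,0,0,0],[0,0,0,0,0,0]]]' 0.04
python3 - <<'E'
from h import *
st()
E
```

```text
clock: 18.27
eef_pos: [0.5893, -0.1953, 0.0222]
tool_rot: [0.756, 0.655, 0.003, 0.004]
ft_force: [0.1, 0.4, -0.4]
grip_width: 0.0556
t 18.27 p [ 0.5893 -0.1953  0.0222] x [ 0.143  0.99  -0.001] y [ 0.99  -0.143  0.01 ] z [ 0.009 -0.002 -1.   ] F [ 0.1  0.4 -0.4] w 0.0556 q [-0.32  0.63  0.03  0.96  0.    1.39]
```

```bash
python3 -m jog '[[[0,-0.002,0.005,0.5,0,0],[0,0,0.004,0,0,0],[0,0,0.003,0,0,0],[0,0,0,0,0,0]]]' 0.04; python3 -c "
from h import *
st()"; python3 -m jog '[[[0,0,0.002,0,0,0],[0,0,0.0015,0,0,0]]]' 0.04; python3 -c "
from h import *
st()"
```

```text
clock: 18.77
eef_pos: [0.5876, -0.1952, 0.0098]
tool_rot: [0.756, 0.655, -0.0, 0.001]
ft_force: [0.1, 1.0, -0.5]
grip_width: 0.0552
t 18.77 p [ 0.5876 -0.1952  0.0098] x [ 0.143  0.99  -0.001] y [ 0.99  -0.143  0.001] z [ 0.001 -0.001 -1.   ] F [ 0.1  1.  -0.5] w 0.0552 q [-0.32  0.64  0.02  0.95 -0.    1.39]
clock: 19.02
eef_pos: [0.5881, -0.1954, 0.0069]
tool_rot: [0.756, 0.655, 0.0, 0.001]
ft_force: [-1.0, 1.5, 4.8]
grip_width: 0.0557
t 19.02 p [ 0.5881 -0.1954  0.0069] x [ 0.143  0.99  -0.001] y [ 0.99  -0.143  0.002] z [ 0.002 -0.002 -1.   ] F [-1.   1.5  4.8] w 0.0557 q [-0.32  0.65  0.02  0.94 -0.    1.39]
```

Floor contact (4.8 N). I release gently and lift straight up.

```bash
python3 -m jog '[[[0,0,0,0,0,0],[0,0,0,0,0,0],[0,0,0,0,0,0],[0,0,-0.01,0,0,0],[0,0,-0.02,0,0,0],[0,0,-0.04,0,0,0],[0,0,-0.04,0,0,0],[0,0,0,0,0,0]]]' 0.066
python3 - <<'E'
from h import *
st()
s=bot.get_obs();p=s['eef_pos'];r=R.from_quat(s['tool_rot']).as_matrix()
print(r.T@(np.array([.4765,-.177,.12])-p))
E
```

```text
clock: 20.02
eef_pos: [0.5882, -0.1952, 0.1226]
tool_rot: [0.756, 0.655, 0.001, 0.002]
ft_force: [0.2, -0.4, -0.3]
grip_width: 0.0661
t 20.02 p [ 0.5882 -0.1952  0.1226] x [ 0.143  0.99  -0.001] y [ 0.99  -0.143  0.004] z [ 0.003 -0.002 -1.   ] F [ 0.2 -0.4 -0.3] w 0.0661 q [-0.32  0.54  0.16  1.19 -0.    1.39]
[ 0.00207228 -0.11318177  0.00217855]
```

```bash
python3 -m jog '[[[0,-0.03,0,0.2,0,-0.4],[0,-0.035,0,0,0,0],[0,-0.03,0,0,0,0],[0,-0.012,0,0,0,0],[0,0,0,0,0,0]]]' 0.028
python3 - <<'E'
from h import *
st()
s=bot.get_obs();p=s['eef_pos'];r=R.from_quat(s['tool_rot']).as_matrix()
print(r.T@(np.array([.4765,-.177,.022])-p))
c=cam('side'); cv2.imwrite('pics/side10.png',cv2.resize(c['img'][140:215,240:340],(800,600),interpolation=cv2.INTER_CUBIC))
E
```

```text
clock: 20.65
eef_pos: [0.4793, -0.1798, 0.1219]
tool_rot: [0.754, 0.657, -0.0, 0.001]
ft_force: [0.5, 0.1, 0.8]
grip_width: 0.0278
t 20.65 p [ 0.4793 -0.1798  0.1219] x [ 0.136  0.991 -0.001] y [ 0.991 -0.136  0.001] z [ 0.    -0.001 -1.   ] F [0.5 0.1 0.8] w 0.0278 q [-0.36  0.34 -0.16  1.07 -0.    1.35]
[ 0.00255482 -0.00323511  0.09984817]
```

View pics/side10.png

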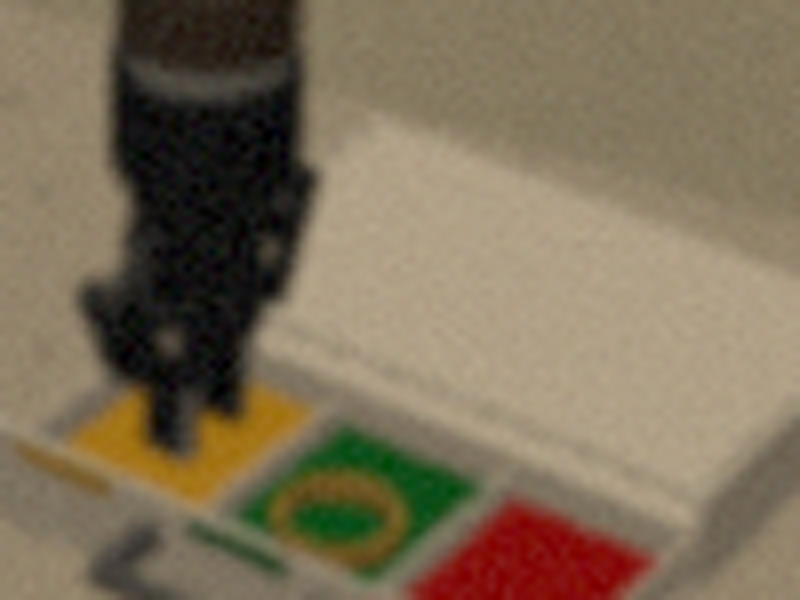

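The bangle lies flat in the green compartment at (340,515). I now regrip the handle and push home slowly.

```bash
python3 -m jog '[[[0.0025,-0.003,0.03,0,0,0.9],[0,0,0.03,0,0,0],[0,0,0,0,0,0]]]' 0.028
python3 - <<'E'
from h import *
st()
s=bot.get_obs();p=s['eef_pos'];r=R.from_quat(s['tool_rot']).as_matrix()
print(r.T@(np.array([.4765,-.177,.023])-p))
E
```

```text
clock: 21.08
eef_pos: [0.4825, -0.1783, 0.0613]
tool_rot: [0.759, 0.652, 0.001, 0.003]
ft_force: [-0.3, 0.0, 0.3]
grip_width: 0.0281
t 21.07 p [ 0.4825 -0.1783  0.0613] x [ 0.151  0.989 -0.002] y [ 0.989 -0.151  0.007] z [ 0.006 -0.003 -1.   ] F [-0.3  0.   0.3] w 0.0281 q [-0.35  0.4  -0.24  0.92 -0.    1.37]
[ 0.00047842 -0.00636345  0.03828268]
```

```bash
python3 -m jog '[[[0,-0.006,0,0.3,0,0],[0,0,0.015,0,0,0],[0,0,0.015,0,0,0],[0,0,0.007,0,0,0],[0,0,0,0,0,0]]]' 0.028; python3 -c "
from h import *
st()"; python3 -m jog '[[[0,0,0,0,0,0],[0,0,0,0,0,0],[0,0,0,0,0,0]]]' 0.0; python3 -c "
from h import *
st()"
```

```text
clock: 21.7
eef_pos: [0.4795, -0.1784, 0.0242]
tool_rot: [0.758, 0.652, 0.001, 0.003]
ft_force: [0.1, -0.1, 0.4]
grip_width: 0.0282
t 21.7 p [ 0.4795 -0.1784  0.0242] x [ 0.15   0.989 -0.003] y [ 0.989 -0.15   0.006] z [ 0.006 -0.004 -1.   ] F [ 0.1 -0.1  0.4] w 0.0282 q [-0.36  0.45 -0.29  0.83 -0.    1.37]
clock: 22.08
eef_pos: [0.4794, -0.1784, 0.0245]
tool_rot: [0.758, 0.652, 0.001, 0.003]
ft_force: [0.8, -0.5, -2.6]
grip_width: 0.0083
t 22.07 p [ 0.4794 -0.1784  0.0245] x [ 0.15   0.989 -0.003] y [ 0.989 -0.15   0.006] z [ 0.005 -0.004 -1.   ] F [ 0.8 -0.5 -2.6] w 0.0083 q [-0.36  0.45 -0.29  0.83 -0.    1.37]
```

```bash
python3 -m jog '[[[0,0.006,0,0,0,0],[0,0.01,0,0,0,0],[0,0.014,0,0,0,0],[0,0.014,0,0,0,0],[0,0.014,0,0,0,0],[0,0.014,0,0,0,0],[0,0.014,0,0,0,0],[0,0.012,0,0,0,0],[0,0.01,0,0,0,0],[0,0.006,0,0,0,0]]]' 0.0; python3 -c "
from h import *
st()"
```

```text
clock: 23.32
eef_pos: [0.5983, -0.1961, 0.0245]
tool_rot: [0.758, 0.652, -0.0, 0.002]
ft_force: [-1.2, -0.2, 0.6]
grip_width: 0.0081
t 23.32 p [ 0.5983 -0.1961  0.0245] x [ 0.15   0.989 -0.003] y [ 0.989 -0.15   0.003] z [ 0.003 -0.004 -1.   ] F [-1.2 -0.2  0.6] w 0.0081 q [-0.32  0.64  0.07  0.99 -0.    1.41]
```

```bash
python3 -m jog '[[[0,0.005,0,0,0,0],[0,0.005,0,0,0,0],[0,0.004,0,0,0,0],[0,0.004,0,0,0,0]]]' 0.0; python3 -c "
from h import *
st()"; python3 -m jog '[[[0,0.005,0,0,0,0],[0,0.005,0,0,0,0]]]' 0.0; python3 -c "
from h import *
st()"
```

```text
clock: 23.82
eef_pos: [0.6092, -0.1978, 0.0244]
tool_rot: [0.758, 0.652, -0.005, -0.004]
ft_force: [-12.2, 1.5, 9.1]
grip_width: 0.0078
t 23.82 p [ 0.6092 -0.1978  0.0244] x [ 0.151  0.989 -0.003] y [ 0.989 -0.151 -0.013] z [-0.013 -0.001 -1.   ] F [-12.2   1.5   9.1] w 0.0078 q [-0.31  0.67  0.12  1.03 -0.01  1.41]
clock: 24.08
eef_pos: [0.609, -0.1977, 0.0244]
tool_rot: [0.759, 0.651, -0.012, -0.012]
ft_force: [-13.9, 1.8, 10.0]
grip_width: 0.0084
t 24.07 p [ 0.609  -0.1977  0.0244] x [ 0.151  0.988 -0.003] y [ 0.988 -0.151 -0.033] z [-0.033  0.002 -0.999] F [-13.9   1.8  10. ] w 0.0084 q [-0.31  0.69  0.15  1.07 -0.01  1.41]
```

```bash
python3 -m jog '[[[0,0,0,0,0,0],[0,0,0,0,0,0],[0,0,-0.01,0,0,0],[0,0,-0.03,0,0,0],[0,0,-0.05,0,0,0],[0.04,-0.05,-0.04,0,0,0],[0.05,-0.05,0,0,0,0],[0.05,-0.05,0,0,0,0],[0.05,-0.05,0,0,0,0],[0.05,-0.05,0,0,0,0],[0,0,0,0,0,0]]]' 0.028
python3 - <<'E'
from h import *
st()
c=cam('top');d=cam('side')
a=cv2.resize(c['img'][85:285,50:420],(740,400),interpolation=cv2.INTER_CUBIC)
b=cv2.resize(d['img'][150:220,150:345],(740,200),interpolation=cv2.INTER_CUBIC)
cv2.imwrite('pics/fin.png',np.vstack([a,b]))
E
```

```text
clock: 25.45
eef_pos: [0.4317, 0.0504, 0.1627]
tool_rot: [0.759, 0.651, -0.002, -0.004]
ft_force: [-0.1, -0.7, 0.5]
grip_width: 0.0282
t 25.45 p [0.4317 0.0504 0.1627] x [0.153 0.988 0.002] y [ 0.988 -0.153 -0.009] z [-0.009  0.003 -1.   ] F [-0.1 -0.7  0.5] w 0.0282 q [ 0.11  0.16 -0.28  1.14  0.    1.84]
```

View pics/fin.png

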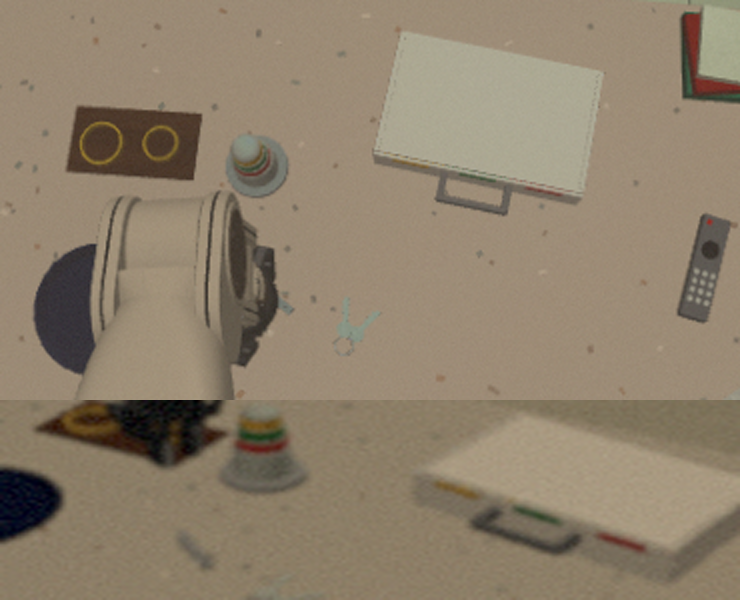

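The tray is fully home (handle at (475,193), no floor strip visible). The cone stands at (257,165) and both bangles, the keys, remote and clipper are in place. I hand in.

```bash
python3 -c "
from workcell import bot
bot.job_done(); print(bot.get_obs()['clock'])"
```

```text
the job is handed in; nothing more can be done
the job is handed in; nothing more can be done
```

The bangle from the dish fits green (the 50 mm bore). It now lies flat in the green compartment, the tray is fully home, and I handed the job in at about 25.5 s.

- **Order:** I pulled the tray out first, while the gripper was empty. Then I sized the bangle, laid it in the tray and pushed the tray home.
- **Sizing:** The bangle stopped on the cone with 14 N of contact, its underside about 67 mm up, which is the green stop. Released there, it sat level between the red and yellow bands.
- **Placing:** I lowered it until it touched the floor of the green compartment (4.8 N), then opened the gripper. A picture showed it lying flat.
- **Tray:** It travelled about 135 mm and stopped against 14 N. The last top view shows no gap at the front.
- **Other things:** In the last pictures the cone stands and the two board bangles, keys, remote and clipper look unmoved.

**Disagreements:**
- The gripper read 55.6 mm on a ring that should be 58 mm outside. It also read 8.4 mm on the 10 mm handle bar, so it reads low; the cone and camera both pointed to the 50 mm bore.
- The two cameras put the cone about 3–5 mm apart, so I used the side view with force readings for the last part of the descent.

I viewed 12 pictures, two over the budget of 10.

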